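# Clear down the fettling bench: hang the pails, stack the cases

## Task

Clear down the pottery finishing bench at the end of the shift: hang each white pail by its handle on its own hook of the blue rack, and stack all the closed cases that are there into one straight column on the middle of the plywood base, long sides lined up squarely with the base, with the orange-lidded case on top. Leave the vase and the jar alone.

Things in the scene. Friction and masses are not known exactly. Their poses are not given: they have to be found in the camera images.
- case1_mid (a point): Grey closed plastic case with a grey lid, a plain block 120 mm long (its x), 68 mm wide (its y), 40 mm high (its z), 0.3 kg, flat top. The point is its centre, half-way up. None if this case is absent.
- case2_mid (a point): Grey closed plastic case with a grey lid, a plain block 120 mm long (its x), 68 mm wide (its y), 40 mm high (its z), 0.3 kg, flat top. The point is its centre, half-way up. None if this case is absent.
- case3_mid (a point): Grey closed plastic case with a grey lid, a plain block 120 mm long (its x), 68 mm wide (its y), 40 mm high (its z), 0.3 kg, flat top. The point is its centre, half-way up. None if this case is absent.
- cap_mid (a point): The case with the orange lid: otherwise the same closed case, 120 (x) by 68 (y) by 40 mm (z), 0.3 kg. The point is its centre, half-way up.
- pail1_bar (a point): White pail, rim 100 mm across, 75 high, 0.25 kg, with a rigid upright steel handle. Point: middle of the handle's top bar, 141 mm above the pail's underside. The bar runs along y (z is up): 108 mm long, 100 clear between its uprights, 8 wide (x), 12 high; 60 mm clear from its underside down to the rim. The hook must pass under its middle, so grip it about 32 mm to one side.
- hook1 (a point): Hook on the fixed blue rack. Point: top of its seat, 190 mm above the bench, where a hung bar's underside rests. 10 mm rod along x: at -x it turns up to a tip 32 mm out, topping out 20 mm above the seat; at +x it rises gently to the rack's cross-bar 68 mm behind, top 15 mm above the seat. Hang from the -x (robot) side. Hooks are 140 mm apart along y; z is up.
- pail2_bar (a point): White pail, rim 100 mm across, 75 high, 0.25 kg, with a rigid upright steel handle. Point: middle of the handle's top bar, 141 mm above the pail's underside. The bar runs along y (z is up): 108 mm long, 100 clear between its uprights, 8 wide (x), 12 high; 60 mm clear from its underside down to the rim. The hook must pass under its middle, so grip it about 32 mm to one side.
- hook2 (a point): Hook on the fixed blue rack. Point: top of its seat, 190 mm above the bench, where a hung bar's underside rests. 10 mm rod along x: at -x it turns up to a tip 32 mm out, topping out 20 mm above the seat; at +x it rises gently to the rack's cross-bar 68 mm behind, top 15 mm above the seat. Hang from the -x (robot) side. Hooks are 140 mm apart along y; z is up.
- base_top (a point): Fixed plywood stacking base, 150 mm long (x), 100 mm wide (y), 25 mm high, with a blue stripe at each end. The point is the centre of its top face; x is the long way. Place and yaw vary.
- vase_mid (a point): Bystander: unfired pale vase, 92 mm across, 180 mm high; the point is on its axis, half-way up. Leave it alone.
- jar_mid (a point): Bystander: closed jar, 72 mm across, 100 mm high; the point is on its axis, half-way up. Leave it alone.
Not all that is in view belongs to the job. What is shaped like the part that bears case1_mid but red or yellow is not meant.

How it is judged:
By the outcome, as a careful person would: the job done as asked, in the order asked, and still so for the second after the job is handed in, with the robot touching nothing.
Of case1, case2, case3 only 2 to 3 are there at a start; the rules pass over those that are not, and their reading is None.
At some moment in a run one of pail1, pail2 may be knocked a few centimetres aside while the robot is not near it.
It also fails if it takes over 208 s, if anything falls off the work surface, if the arm or the gripper's body presses on something with over 40 N, if the wrist force passes 120 N, or if a joint passes its speed limit or range.

## Robot

A 7-joint arm with a two-finger parallel gripper is mounted at the origin on the work surface. World frame = base frame: x ahead of the robot, y to its left, z up, the work surface at z = 0. Lengths are in m, angles in rad, forces in N, time in s.
With the tool pointing down it reaches from about 0.35 to 0.9 m from the base axis. Payload 19.9 kg.
Tool frame: the origin (TCP) lies at the very end of the fingers, on their centre line; the grasp point (between the pads) lies 19 mm behind it; z points along the fingers, y is the direction in which the jaws open and shut (so a half turn about z gives the same grasp; the last joint's range is limited). The gripper opens to 85 mm and grips with 20 to 120 N. Pads are 22 mm wide; open, the fingers measure 114 mm over their backs; the gripper's body (76 mm by 85 mm) begins 54 mm behind the grasp point. The pads swing forward as they close: fully open they stand 13 mm farther back than shut.
Start: joints at [1.181, 0.417, -0.01, 1.614, 0.005, 1.111, -0.053], TCP at [0.214, -0.587, 0.231] pointing down, gripper open.
Joint ranges: [-2.81, 2.81], [-0.39, 2.02], [-1.27, 1.25], [0.06, 2.57], [-1.19, 4.33], [0.19, 2], [-2.82, 2.82]. Speed limits (rad/s): [1.89, 1.89, 2.39, 2.39, 3.01, 3.01, 3.01].

## Interface

Orientations are given as [roll, pitch, yaw] about the fixed x, y, z axes, in that order (R = Rz(yaw) Ry(pitch) Rx(roll)).
In Python, from bench import sensors, eyes, workorder gives the robot as it stands.
- The arm moves only by the shell command python3 -m handwheel 'ROWS' [FORCE]. ROWS is JSON, a list of rows, each a list of 3 entries, a list of its own where there are three numbers: the turn, a rotation vector about the tool's x, y, z as a fraction of full scale, then the shift along the tool's x, y, z as a fraction of full scale, then the opening, from 0 (shut) to 1 (fully open). In form: [[[rx, ry, rz], [tx, ty, tz], grip], ...]. A call has 1 to 10 rows; each row is the pose to reach, as a shift and turn from the pose commanded when the call began, along the tool's axes at that moment, turning the shorter way round; what a row does not reach only later rows make up. Full scale, the value 1, is 400 mm for a shift and 360 degrees for a turn. A row lasts 1/8 s, in which the tool goes at most 62.5 mm and 10.7 degrees, less where a joint would pass 70% of its speed; a pose out of reach is approached as far as the arm can. A call with a number of a shift or a turn outside -1 to 1 is refused whole. A call with a gripper value outside its range is refused whole. The fingers move at their own pace and stop on an object; FORCE is the grip in N (left out, the last holds). Time passes only in rows, so rows that repeat a pose let the fingers close. It gives the time, the measured TCP pose, the force and the opening at its end, in the units of the state.
- sensors.sense(): the state, without advancing time (a new reading comes with each control period).
- eyes.snapshot(name): name is "side" or "top" or "wrist"; returns the picture (400x640x3 uint8, blue, green, red); there is no depth.
- eyes.camera_info(name): a dict with "K" (3x3 intrinsics, pixels), "position" and "orientation" of the camera in the world. Camera axes: x right, y down, z forward; pixel columns grow to the right and rows downward; lengths in m; the calibration is good to about 2 mm. A picture is of the moment at which its call begins: read the wrist's pose just before it. camera_info takes no time and is no camera call; for the wrist camera it gives the pose at the moment of the call.
- workorder.close_job(): hands the job in, once; it reports no verdict.
The state is a dict: "clock": time; "q": joint angles; "joint_vel": joint speeds; "joint_efforts": joint torques, N m; "ee_pos": TCP position; "tcp_rot": TCP orientation; "force": force on the tool from outside, world axes, zero at the start; "ft_torque": the same for the moment, N m; "opening": finger opening in m.
Only numpy, scipy, OpenCV 4.12 (cv2) and the standard library are available. Lean on these libraries where they do the work, as an engineer would, in place of code of your own. Each camera call takes 0.05 s, during which the arm holds its last target. There are 200 camera calls.

## Working session

There is one attempt and no reset: what is moved stays moved. The work goes in short steps, Python scripts to look and compute and a shell command to move; the robot and the scene stay as the last step left them, time stands still between calls to the robot, and variables do not carry over. Pictures are saved under pics/ and viewed, about 12 in all and at most 16, crops included, and the job is handed in when it is done.

```bash
ls; mkdir -p pics; python3 - <<'E'
from bench import sensors, eyes
import cv2
print(sensors.sense())
for n in ("top","side","wrist"):
    i=eyes.camera_info(n); print(n,i)
    cv2.imwrite(f"pics/{n}0.png",eyes.snapshot(n))
E
```

```text
pics
{'clock': 0.0, 'q': array([ 1.18051427,  0.41796993, -0.01029848,  1.61415431,  0.00469465,
        1.11071555, -0.05300451]), 'joint_vel': array([ 0.0008205 , -0.00077157,  0.00154825, -0.00202176, -0.00087082,
       -0.00066273, -0.00028215]), 'joint_efforts': array([-1.90904633e-03, -8.64428616e+01,  6.77963253e-01, -4.34905422e+01,
        1.90396188e-02,  7.19289004e-03,  3.24294354e-05]), 'ee_pos': array([ 0.21346768, -0.58705018,  0.23067117]), 'tcp_rot': array([-3.14037251e+00,  8.85374943e-05,  3.48779258e-01]), 'force': array([-0.55655863, -0.10772008,  0.00148932]), 'ft_torque': array([ 0.00674451, -0.03198782, -0.07675156]), 'opening': 0.08536092297940306}
top {'K': array([[435.42027868,   0.        , 311.90258289],
       [  0.        , 435.42027868, 193.28546117],
       [  0.        ,   0.        ,   1.        ]]), 'position': array([ 0.1981971 , -0.03532261,  1.5407301 ]), 'orientation': array([-2.93217400e+00, -1.85787613e-03, -1.57691056e+00])}
side {'K': array([[384.74398414,   0.        , 317.1659194 ],
       [  0.        , 384.74398414, 198.79524009],
       [  0.        ,   0.        ,   1.        ]]), 'position': array([0.06769274, 0.64584182, 1.05315681]), 'orientation': array([-2.42202916,  0.01020994, -2.59308127])}
wrist {'K': array([[326.89676132,   0.        , 318.34567188],
       [  0.        , 326.89676132, 197.6678421 ],
       [  0.        ,   0.        ,   1.        ]]), 'position': array([ 0.29101905, -0.5594668 ,  0.3732193 ]), 'orientation': array([ 2.81267156e+00,  8.65055555e-04, -1.22146154e+00])}
```

View pics/top0.png

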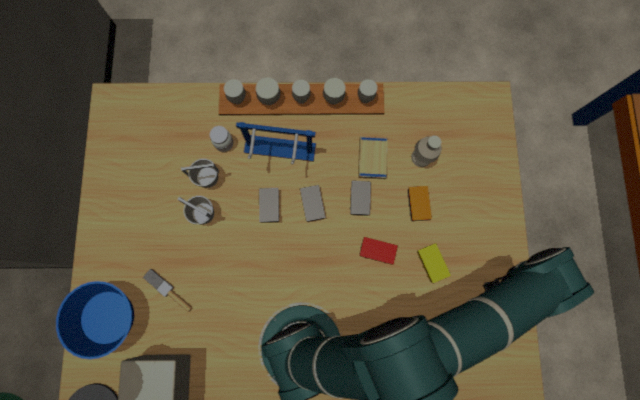

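View pics/side0.png

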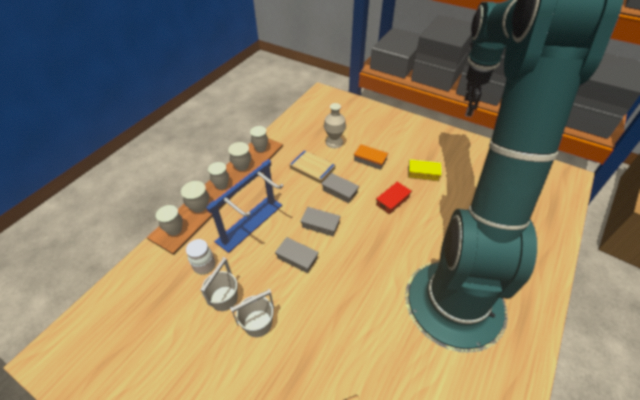

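Top view: three grey cases (about 269,205; 313,203; 361,198), orange (420,204), base (373,158), two pails near (203,173) and (199,211), and the rack at (280,145). Red and yellow cases are decoys. Next I'll enlarge crops.

```bash
cat > h.py <<'E'
import numpy as np, cv2
from scipy.spatial.transform import Rotation as R
from bench import sensors, eyes
def px2w(info,u,v,z):
    d=R.from_euler('xyz',info['orientation']).apply(np.linalg.inv(info['K'])@[u,v,1.])
    p=np.array(info['position']); return p+d*(z-p[2])/d[2]
def w2px(info,P):
    c=R.from_euler('xyz',info['orientation']).inv().apply(np.array(P)-info['position'])
    q=info['K']@c; return q[:2]/q[2]
def rel(target,yaw=None):
    "shift/turn fractions from the present pose to TCP target (tool down)"
    s=sensors.sense(); r=R.from_euler('xyz',s['tcp_rot'])
    t=r.inv().apply(np.array(target)-s['ee_pos'])/.4
    rv=np.zeros(3)
    if yaw is not None: rv=(r.inv()*R.from_euler('xyz',[np.pi,0,yaw])).as_rotvec()/(2*np.pi)
    return np.round(rv,4),np.round(t,4)
def crop(img,x0,y0,w,h,k,fn):
    cv2.imwrite(fn,cv2.resize(img[y0:y0+h,x0:x0+w],None,fx=k,fy=k,interpolation=cv2.INTER_CUBIC))
E
python3 - <<'E'
import cv2; from h import *
im=cv2.imread('pics/top0.png'); im=cv2.convertScaleAbs(im,alpha=1.3)
crop(im,170,112,266,133,3,'pics/topc.png')
im=cv2.imread('pics/side0.png')
crop(im,190,130,200,200,3,'pics/sidec.png')
E
```

```text
(no output)
```

View pics/topc.png

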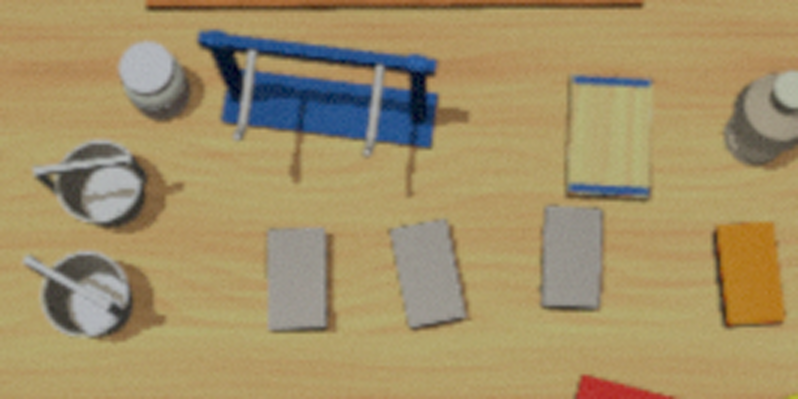

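View pics/sidec.png

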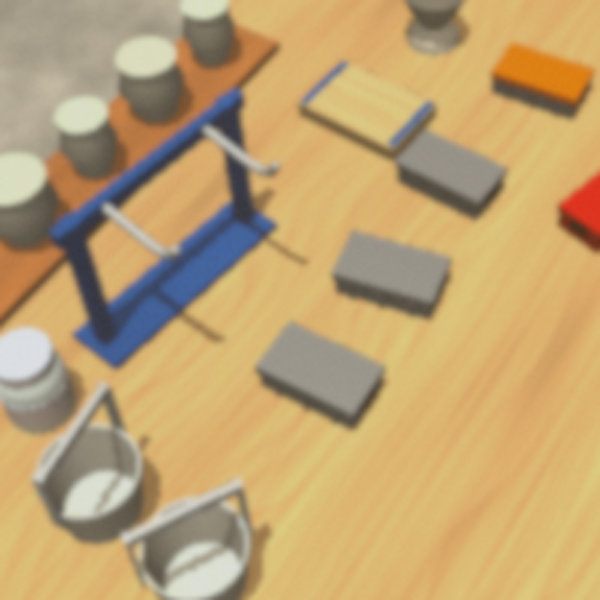

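```bash
python3 - <<'E'
from h import *
i=eyes.camera_info('top'); f=lambda u,v,z: px2w(i,170+u/3-.33,112+v/3-.33,z)
def rect(n,c,z):
    P=np.array([f(*p,z) for p in c])[:,:2]; m=P.mean(0)
    l=((P[0]+P[1])-(P[2]+P[3]))/2; w=((P[0]+P[3])-(P[1]+P[2]))/2
    print(n,m.round(4),'L',np.linalg.norm(l).round(3),'W',np.linalg.norm(w).round(3),'yaw',np.degrees(np.arctan2(l[1],l[0])).round(1),np.degrees(np.arctan2(-w[0],w[1])).round(1))
rect('A',[(268,229),(326,229),(328,330),(269,331)],.04)
rect('B',[(391,228),(447,219),(467,318),(413,328)],.04)
rect('C',[(545,206),(602,208),(600,308),(542,306)],.04)
rect('O',[(716,226),(773,222),(783,322),(727,326)],.04)
rect('base',[(573,77),(651,80),(651,198),(570,195)],.025)
for n,a,b,z in [('p1',(35,172),(130,158),.147),('p2',(28,262),(120,308),.147),('h1',(252,52),(238,137),.208),('h2',(378,68),(369,153),.208),('bar',(208,38),(427,66),.225)]:
    A,B=f(*a,z),f(*b,z); d=B-A; print(n,A.round(3),B.round(3),'mid',((A+B)/2).round(3),'len',np.linalg.norm(d).round(3),'ang',np.degrees(np.arctan2(d[1],d[0])).round(1))
j=eyes.camera_info('side'); g=lambda u,v,z: px2w(j,190+u/3-.33,130+v/3-.33,z)
for n,a,b,z in [('p1',(105,388),(40,483),.147),('p2',(240,487),(128,540),.147),('h1',(175,250),(105,207),.208),('h2',(275,168),(205,128),.208)]:
    A,B=g(*a,z),g(*b,z); d=B-A; print('s',n,A.round(3),B.round(3),'mid',((A+B)/2).round(3),'len',np.linalg.norm(d).round(3))
print('vase',f(760,130,.09),'jar',f(150,80,.08))
E
```

```text
A [0.4768 0.1108] L 0.121 W 0.068 yaw 1.7 0.2
B [ 0.4836 -0.0431] L 0.121 W 0.065 yaw 11.3 9.6
C [ 0.5021 -0.2106] L 0.12 W 0.067 yaw -3.1 -2.4
O [ 0.4806 -0.4177] L 0.119 W 0.067 yaw 2.6 3.8
base [ 0.6523 -0.2638] L 0.148 W 0.096 yaw -2.7 -2.6
p1 [0.579 0.392 0.147] [0.594 0.288 0.147] mid [0.587 0.34  0.147] len 0.105 ang -81.6
p2 [0.478 0.394 0.147] [0.427 0.292 0.147] mid [0.452 0.343 0.147] len 0.114 ang -116.6
h1 [0.695 0.147 0.208] [0.6   0.16  0.208] mid [0.647 0.154 0.208] len 0.096 ang 172.3
h2 [0.676 0.012 0.208] [0.581 0.021 0.208] mid [0.629 0.016 0.208] len 0.095 ang 174.3
bar [0.704 0.192 0.225] [ 0.672 -0.041  0.225] mid [0.688 0.076 0.225] len 0.235 ang -98.0
s p1 [0.594 0.293 0.147] [0.579 0.396 0.147] mid [0.586 0.345 0.147] len 0.104
s p2 [0.428 0.31  0.147] [0.479 0.398 0.147] mid [0.454 0.354 0.147] len 0.102
s h1 [0.602 0.165 0.208] [0.694 0.157 0.208] mid [0.648 0.161 0.208] len 0.093
s h2 [0.581 0.029 0.208] [0.677 0.02  0.208] mid [0.629 0.024 0.208] len 0.096
vase [ 0.64021214 -0.4265584   0.09      ] jar [0.70838106 0.28376439 0.08      ]
```

Top and side views agree within a few mm, and the sizes check out. Now I'll move the arm over to view the pails and hooks with the wrist camera.

```bash
python3 -m handwheel '[[[0,0,-0.194],[0.844,-0.59,-0.323],1],[[0,0,-0.194],[0.844,-0.59,-0.323],1],[[0,0,-0.194],[0.844,-0.59,-0.323],1],[[0,0,-0.194],[0.844,-0.59,-0.323],1],[[0,0,-0.194],[0.844,-0.59,-0.323],1],[[0,0,-0.194],[0.844,-0.59,-0.323],1],[[0,0,-0.194],[0.844,-0.59,-0.323],1],[[0,0,-0.194],[0.844,-0.59,-0.323],1],[[0,0,-0.194],[0.844,-0.59,-0.323],1]]' 40
python3 -m handwheel '[[[0,0,0],[0.9,0.1,0],1],[[0,0,0],[0.9,0.1,0],1],[[0,0,0],[0.9,0.1,0],1],[[0,0,0],[0.9,0.1,0],1],[[0,0,0],[0.9,0.1,0],1],[[0,0,0],[0.9,0.1,0],1],[[0,0,0],[0.9,0.1,0],1],[[0,0,0],[0.9,0.1,0],1]]'
python3 -m handwheel '[[[0,0,0],[0.25,0,0],1],[[0,0,0],[0.25,0,0],1],[[0,0,0],[0.25,0,0],1],[[0,0,0],[0.25,0,0],1]]'
python3 - <<'E'
from h import *
s=sensors.sense(); i=eyes.camera_info('wrist'); im=eyes.snapshot('wrist'); cv2.imwrite('pics/w1.png',im)
print(s['clock'],s['ee_pos'],s['tcp_rot'],i)
import pickle; pickle.dump(i,open('pics/w1.pkl','wb'))
E
```

```text
clock: 1.27
ee_pos: [0.4498, -0.2506, 0.3601]
tcp_rot: [-3.141, -0.0, 1.567]
force: [0.7, 0.2, -0.3]
opening: 0.0854
clock: 2.28
ee_pos: [0.4915, 0.1082, 0.36]
tcp_rot: [-3.141, 0.0, 1.566]
force: [-0.1, -0.0, -0.3]
opening: 0.0857
clock: 2.78
ee_pos: [0.4922, 0.2078, 0.3602]
tcp_rot: [-3.141, 0.001, 1.565]
force: [-0.2, -0.3, -0.3]
opening: 0.0853
2.775 [0.4921859  0.20776566 0.36018802] [-3.14114999e+00  7.01378133e-04  1.56508302e+00] {'K': array([[326.89676132,   0.        , 318.34567188],
       [  0.        , 326.89676132, 197.6678421 ],
       [  0.        ,   0.        ,   1.        ]]), 'position': array([0.49198368, 0.29039996, 0.50261423]), 'orientation': array([ 2.81191528e+00,  4.97445147e-04, -5.10359173e-03])}
```

View pics/w1.png

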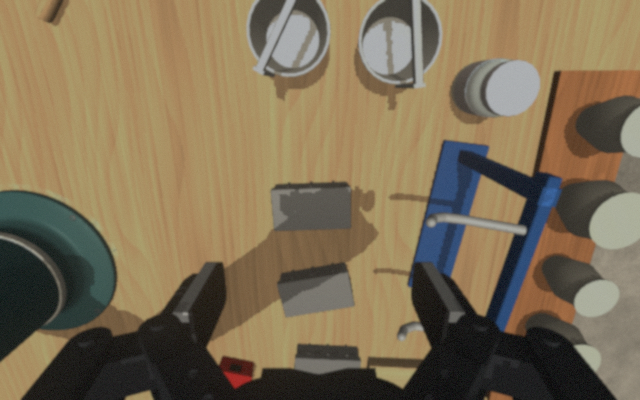

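Wrist view: h1 tip at (433,221) with its root at (523,230), h2 tip at (404,331), pail1 bar end (419,85), pail2 bar end (261,70). The upper bar ends are cut off.

```bash
python3 - <<'E'
from h import *; import pickle
i=pickle.load(open('pics/w1.pkl','rb'))
for n,u,v,z in [('h1tip',433,221,.208),('h1 root',523,230,.203),('h2tip',404,331,.208),('p1 end',419,84,.147),('p1 up',416,0,.147),('p2 end',261,71,.147),('p2 up',292,0,.147),('crossL',553,183,.205)]:
    print(n,px2w(i,u,v,z).round(4))
E
```

```text
h1tip [0.6031 0.165  0.208 ]
h1 root [0.6963 0.1526 0.203 ]
h2tip [0.5853 0.0331 0.208 ]
p1 end [0.5952 0.2916 0.147 ]
p1 up [0.5852 0.3673 0.147 ]
p2 end [0.4337 0.3049 0.147 ]
p2 up [0.4671 0.3679 0.147 ]
crossL [0.7137 0.2022 0.205 ]
```

```bash
python3 -m handwheel '[[[0,0,-0.023],[0.421,0.223,0.4],1],[[0,0,-0.023],[0.421,0.223,0.4],1],[[0,0,-0.023],[0.421,0.223,0.4],1],[[0,0,-0.023],[0.421,0.223,0.4],1],[[0,0,-0.023],[0.421,0.223,0.4],1],[[0,0,-0.023],[0.421,0.223,0.4],1],[[0,0,-0.023],[0.421,0.223,0.4],1]]'
python3 - <<'E'
from h import *
s=sensors.sense(); i=eyes.camera_info('wrist'); im=eyes.snapshot('wrist')
print(s['clock'],s['ee_pos'],s['tcp_rot'])
# overlay expected bar ends + grasp point
m=np.array([.587,.344]);d=np.array([-.139,.99])
for P in ([*(m+.054*d),.147],[*(m-.054*d),.147],[*m,.147],[*(m+.032*d),.147]):
    p=w2px(i,P); print(p.round()); cv2.circle(im,tuple(int(round(x)) for x in p),3,(0,0,255),-1)
cv2.imwrite('pics/w2.png',im)
print(rel([.5825,.3757,.122],1.71))
E
```

```text
clock: 3.7
ee_pos: [0.5822, 0.3764, 0.2023]
tcp_rot: [3.139, -0.0, 1.71]
force: [-0.6, 0.6, 0.8]
opening: 0.0852
3.7 [0.58224978 0.3764486  0.20229958] [ 3.13916279e+00 -9.83813535e-06  1.71036412e+00]
[320. 189.]
[319. 328.]
[320. 264.]
[320. 221.]
(array([ 0.0004, -0.    ,  0.0001]), array([-2.300e-03,  1.000e-04,  2.006e-01]))
```

View pics/w2.png

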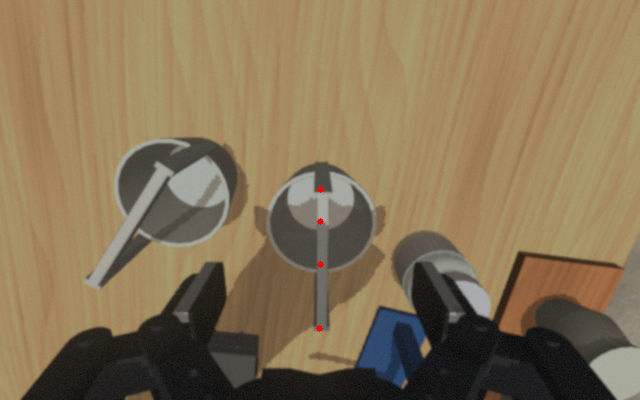

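The overlay lies exactly on the bar, so I'll grasp and lift.

```bash
python3 -m handwheel '[[[0,0,0],[0,0,0.1],1],[[0,0,0],[-0.002,0,0.2],1],[[0,0,0],[-0.002,0,0.2],1],[[0,0,0],[-0.002,0,0.2],0],[[0,0,0],[-0.002,0,0.2],0],[[0,0,0],[-0.002,0,0.2],0],[[0,0,0],[-0.002,0,0.2],0],[[0,0,0],[-0.002,0,0.2],0],[[0,0,0],[-0.002,0,0.2],0]]' 70
python3 -m handwheel '[[[0,0,0],[0,0,-0.05],0],[[0,0,0],[0,0,-0.15],0],[[0,0,0],[0,0,-0.27],0],[[0,0,0],[0,0,-0.27],0],[[0,0,0],[0,0,-0.27],0]]'
python3 - <<'E'
from h import *
i=eyes.camera_info('wrist'); cv2.imwrite('pics/w3.png',eyes.snapshot('wrist'))
i=eyes.camera_info('top'); im=eyes.snapshot('top'); crop(im,165,110,180,130,4,'pics/t3.png')
# planned: release yaw=pi/2-.131
m=np.array([.616,.022]);d=np.array([.131,.991])
print('front',rel([*(m+.032*d-.09*np.array([.991,-.131])),.226],np.pi/2-.131))
E
```

```text
clock: 4.88
ee_pos: [0.5816, 0.3774, 0.1208]
tcp_rot: [3.141, -0.001, 1.712]
force: [0.3, 2.0, 2.3]
opening: 0.0071
clock: 5.5
ee_pos: [0.5813, 0.3767, 0.2285]
tcp_rot: [-3.141, 0.0, 1.712]
force: [-0.4, -1.1, -2.9]
opening: 0.0067
front (array([-0.0003,  0.0002,  0.0434]), array([-0.7522, -0.2335,  0.0047]))
```

View pics/w3.png

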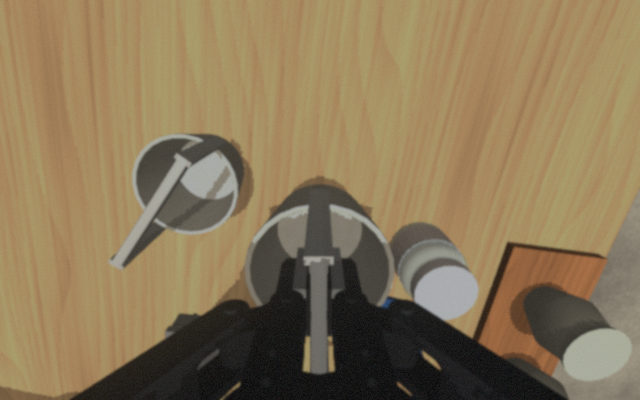

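```bash
python3 -m handwheel '[[[0,0,0],[-0.11,-0.09,-0.03],0],[[0,0,0],[-0.22,-0.18,-0.05],0],[[0,0,0],[-0.341,-0.27,-0.05],0],[[0,0,0.015],[-0.45,-0.27,-0.05],0],[[0,0,0.03],[-0.55,-0.25,-0.04],0],[[0,0,0.0434],[-0.66,-0.24,-0.02],0],[[0,0,0.0434],[-0.752,-0.2335,0],0],[[0,0,0.0434],[-0.752,-0.2335,0],0],[[0,0,0.0434],[-0.752,-0.2335,0],0]]'
python3 - <<'E'
from h import *
s=sensors.sense(); print(s['ee_pos'],s['tcp_rot'],s['opening'])
m=np.array([.616,.022]);d=np.array([.131,.991])
i=eyes.camera_info('wrist'); im=eyes.snapshot('wrist')
cv2.imwrite('pics/w4.png',im)
j=eyes.camera_info('side'); im=eyes.snapshot('side'); crop(im,190,130,180,120,4,'pics/s4.png')
print('over',rel([*(m+.032*d),.229],np.pi/2-.131))
E
```

```text
clock: 6.72
ee_pos: [0.531, 0.0666, 0.2281]
tcp_rot: [-3.141, -0.0, 1.44]
force: [0.3, 0.5, -0.8]
opening: 0.0068
[0.53100396 0.06660411 0.22812768] [-3.14050434e+00 -3.49750578e-04  1.44000339e+00] 0.00683013883344608
over (array([-0.0001, -0.0001,  0.0002]), array([-0.0045,  0.2252, -0.0014]))
```

View pics/s4.png

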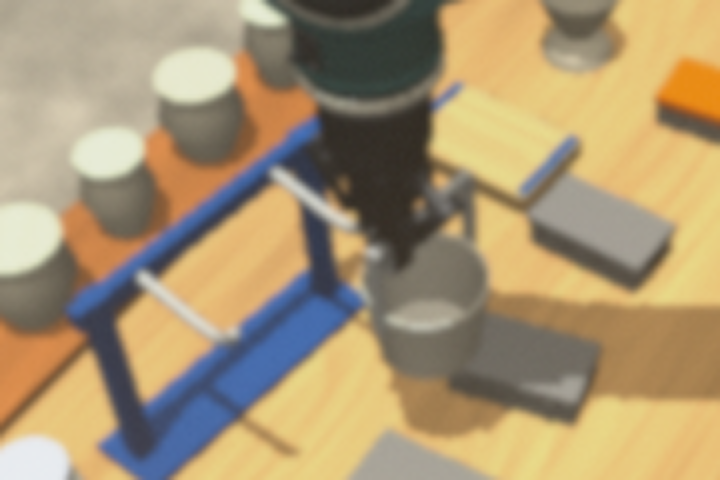

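View pics/w4.png

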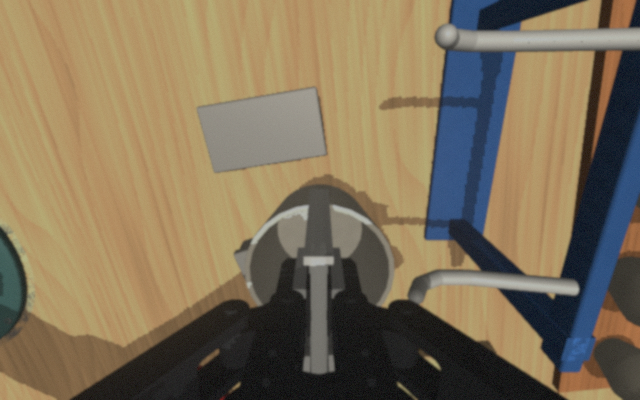

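Side and wrist views: the pail is held level in front of h2. In the wrist image the h2 tip is at (418,290), the bend at (440,277) and the root at (575,288). For h1, the tip is at (447,37).

```bash
python3 - <<'E'
from h import *
i=eyes.camera_info('wrist'); f=lambda u,v,z: px2w(i,u,v,z).round(4)
print('h2tip',f(418,292,.208),'bend',f(440,277,.19),'root',f(575,288,.203)); print('h1tip',f(447,36,.208),'h1root',f(638,40,.203))
print('bar+',f(318,262,.253),'bar-',f(320,372,.253))
E
```

```text
h2tip [0.5842 0.0286 0.208 ] bend [0.6032 0.0247 0.19  ] root [0.6789 0.0156 0.203 ]
h1tip [0.6014 0.1627 0.208 ] h1root [0.6915 0.1499 0.203 ]
bar+ [0.5323 0.0815 0.253 ] bar- [0.5257 0.0238 0.253 ]
```

```bash
python3 -m handwheel '[[[0,0,0],[0,0.08,0],0],[[0,0,0],[0,0.16,0],0],[[0,0,0],[0,0.225,0],0],[[0,0,0],[0,0.225,0],0],[[0,0,0],[0,0.225,0.05],0],[[0,0,0],[0,0.225,0.1],0],[[0,0,0],[0,0.225,0.118],0],[[0,0,0],[0,0.225,0.118],0]]'
python3 - <<'E'
from h import *
im=eyes.snapshot('wrist'); cv2.imwrite('pics/w5.png',im)
E
```

```text
clock: 7.82
ee_pos: [0.6202, 0.0543, 0.1807]
tcp_rot: [-3.141, 0.0, 1.44]
force: [-0.2, -0.3, -1.9]
opening: 0.0065
```

View pics/w5.png

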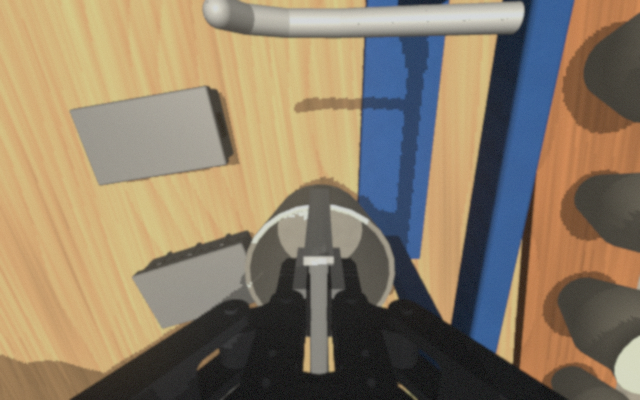

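```bash
python3 -m handwheel '[[[0,0,0],[0,0,0.01],0],[[0,0,0],[0,0,0.01],0]]'
python3 -m handwheel '[[[0,0,0],[0,0,0.005],0],[[0,0,0],[0,0,0.005],0]]'
```

```text
clock: 8.12
ee_pos: [0.6206, 0.0543, 0.1773]
tcp_rot: [3.142, -0.0, 1.44]
force: [-0.2, 0.8, -2.4]
opening: 0.0069
clock: 8.38
ee_pos: [0.6208, 0.0543, 0.1755]
tcp_rot: [3.141, -0.0, 1.44]
force: [-0.2, -0.1, -0.0]
opening: 0.0063
```

```bash
python3 -m handwheel '[[[0,0,0],[0,0,0.002],0.1],[[0,0,0],[0,0,0.002],0.25],[[0,0,0],[0,0,0.002],0.4],[[0,0,0],[0,0,0.002],0.4],[[0,0,0],[0,0,-0.06],0.4],[[0,0,0],[0,0,-0.18],0.4],[[0,0,0],[0,0,-0.34],0.4],[[0,0,0],[0,0,-0.34],0.4],[[0,0,0],[0,0,-0.34],0.4]]'
python3 - <<'E'
from h import *
im=eyes.snapshot('wrist'); i=eyes.camera_info('wrist')
im2=eyes.snapshot('side')
o=np.hstack([cv2.resize(im[:, :],(480,300)),cv2.resize(im2[120:270,200:360],(320,300),interpolation=cv2.INTER_CUBIC)])
cv2.imwrite('pics/w6.png',o)
# pail2
print('look2',rel([.453+.032*.469,.348+.032*.883,.28],np.pi/2-np.radians(28)))
E
```

```text
clock: 9.5
ee_pos: [0.6205, 0.0541, 0.3111]
tcp_rot: [-3.142, 0.0, 1.439]
force: [0.4, -0.4, -1.6]
opening: 0.0339
look2 (array([-0.0003,  0.0001,  0.0569]), array([ 0.7487, -0.4824,  0.0757]))
```

View pics/w6.png

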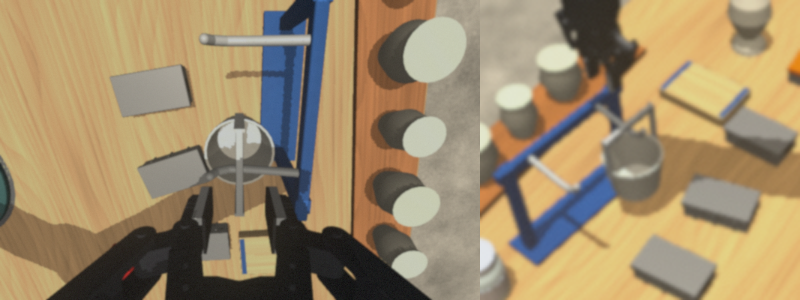

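Pail 1 hangs on h2. Next I'll check numerically whether pail 2 has stayed put, then go to it.

```bash
python3 -m handwheel '[[[0,0,0.0569],[0.25,-0.25,0],1],[[0,0,0.0569],[0.4,-0.4824,0],1],[[0,0,0.0569],[0.7487,-0.4824,0.0757],1],[[0,0,0.0569],[0.7487,-0.4824,0.0757],1],[[0,0,0.0569],[0.7487,-0.4824,0.0757],1],[[0,0,0.0569],[0.7487,-0.4824,0.0757],1],[[0,0,0.0569],[0.7487,-0.4824,0.0757],1],[[0,0,0.0569],[0.7487,-0.4824,0.0757],1],[[0,0,0.0569],[0.7487,-0.4824,0.0757],1],[[0,0,0.0569],[0.7487,-0.4824,0.0757],1]]'
python3 - <<'E'
from h import *
s=sensors.sense(); i=eyes.camera_info('wrist'); im=eyes.snapshot('wrist')
m=np.array([.453,.348]);d=np.array([.469,.883])
print(s['ee_pos'],rel([*(m+.032*d),.122],np.pi/2-np.radians(28)))
for k in (.054,-.054,0,.032):
    p=w2px(i,[*(m+k*d),.147]); print(p.round()); cv2.circle(im,tuple(int(round(x)) for x in p),2,(0,0,255),-1)
cv2.imwrite('pics/w7.png',im)
E
```

```text
clock: 10.85
ee_pos: [0.4691, 0.3755, 0.2811]
tcp_rot: [3.141, 0.0, 1.08]
force: [-0.3, -0.8, 0.1]
opening: 0.0853
[0.4691081  0.37548667 0.28106181] (array([ 0.    ,  0.    , -0.0002]), array([ 1.000e-04, -2.900e-03,  3.977e-01]))
[317. 160.]
[317. 270.]
[317. 218.]
[317. 184.]
```

View pics/w7.png

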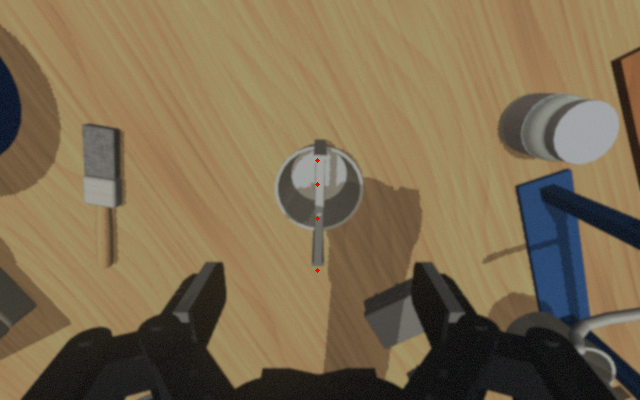

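The bar is about 5 mm further along tool +x, at (320,154)-(318,265) and 1° turned. I'll correct for that, then grasp and lift.

```bash
python3 -m handwheel '[[[0,0,0.003],[0.0125,0,0.15],1],[[0,0,0.003],[0.0125,0,0.28],1],[[0,0,0.003],[0.0125,0,0.398],1],[[0,0,0.003],[0.0125,0,0.398],1],[[0,0,0.003],[0.0125,0,0.398],0],[[0,0,0.003],[0.0125,0,0.398],0],[[0,0,0.003],[0.0125,0,0.398],0],[[0,0,0.003],[0.0125,0,0.398],0],[[0,0,0.003],[0.0125,0,0.398],0],[[0,0,0.003],[0.0125,0,0.398],0]]' 70
python3 -m handwheel '[[[0,0,0],[0,0,-0.05],0],[[0,0,0],[0,0,-0.15],0],[[0,0,0],[0,0,-0.27],0],[[0,0,0],[0,0,-0.27],0],[[0,0,0],[0,0,-0.27],0]]'
python3 - <<'E'
from h import *
m=np.array([.6335,.160]);d=np.array([.131,.991])
print('front',rel([*(m+.032*d-.09*np.array([.991,-.131])),.2285],np.pi/2-.131))
E
```

```text
clock: 12.15
ee_pos: [0.4714, 0.3811, 0.1224]
tcp_rot: [3.141, -0.001, 1.063]
force: [3.0, -0.1, 6.4]
opening: 0.0064
clock: 12.78
ee_pos: [0.4706, 0.3805, 0.2297]
tcp_rot: [-3.141, 0.001, 1.063]
force: [0.3, 0.4, -3.5]
opening: 0.0068
front (array([-0.    ,  0.0001, -0.0599]), array([-0.292 ,  0.3854,  0.003 ]))
```

```bash
python3 -m handwheel '[[[0,0,-0.02],[-0.1,0.1,0],0],[[0,0,-0.04],[-0.2,0.2,0],0],[[0,0,-0.0599],[-0.292,0.3,0.003],0],[[0,0,-0.0599],[-0.292,0.385,0.003],0],[[0,0,-0.0599],[-0.292,0.385,0.003],0],[[0,0,-0.0599],[-0.292,0.385,0.003],0]]'
python3 -m handwheel '[[[0,0,0],[0,0.08,0],0],[[0,0,0],[0,0.16,0],0],[[0,0,0],[0,0.225,0],0],[[0,0,0],[0,0.225,0],0],[[0,0,0],[0,0.225,0.05],0],[[0,0,0],[0,0.225,0.1],0],[[0,0,0],[0,0.225,0.118],0],[[0,0,0],[0,0.225,0.118],0]]'
python3 -m handwheel '[[[0,0,0],[0,0,0.01],0],[[0,0,0],[0,0,0.01],0]]'
python3 -m handwheel '[[[0,0,0],[0,0,0.005],0],[[0,0,0],[0,0,0.005],0]]'
python3 - <<'E'
from h import *
cv2.imwrite('pics/s8.png',eyes.snapshot('side')); cv2.imwrite('pics/w8.png',eyes.snapshot('wrist'))
E
```

```text
clock: 13.52
ee_pos: [0.5477, 0.2044, 0.2277]
tcp_rot: [-3.14, 0.0, 1.44]
force: [-0.5, 0.3, -3.3]
opening: 0.0067
clock: 14.52
ee_pos: [0.6375, 0.1922, 0.1807]
tcp_rot: [-3.14, 0.0, 1.44]
force: [0.8, 0.9, -2.5]
opening: 0.0064
clock: 14.78
ee_pos: [0.6379, 0.1922, 0.1775]
tcp_rot: [3.141, -0.0, 1.44]
force: [0.1, -0.4, -2.7]
opening: 0.0064
clock: 15.02
ee_pos: [0.6382, 0.1923, 0.1764]
tcp_rot: [3.14, -0.0, 1.439]
force: [-2.9, -1.9, 7.9]
opening: 0.007
```

```bash
python3 -m handwheel '[[[0,0,0],[0,0,-0.003],0.1],[[0,0,0],[0,0,-0.003],0.25],[[0,0,0],[0,0,-0.003],0.4],[[0,0,0],[0,0,-0.003],0.4],[[0,0,0],[0,0,-0.06],0.4],[[0,0,0],[0,0,-0.18],0.4],[[0,0,0],[0,0,-0.34],0.4],[[0,0,0],[0,0,-0.34],0.4],[[0,0,0],[0,0,-0.34],0.4]]'
python3 -m handwheel '[[[0,0,-0.2708],[-0.818,-0.24,-0.25],1],[[0,0,-0.2708],[-0.818,-0.24,-0.25],1],[[0,0,-0.2708],[-0.818,-0.24,-0.25],1],[[0,0,-0.2708],[-0.818,-0.24,-0.25],1],[[0,0,-0.2708],[-0.818,-0.24,-0.25],1],[[0,0,-0.2708],[-0.818,-0.24,-0.25],1],[[0,0,-0.2708],[-0.818,-0.24,-0.25],1],[[0,0,-0.2708],[-0.818,-0.24,-0.25],1],[[0,0,-0.2708],[-0.818,-0.24,-0.25],1],[[0,0,-0.2708],[-0.818,-0.24,-0.25],1]]'
python3 -m handwheel '[[[0,0,0],[0,0,0],1],[[0,0,0],[0,0,0],1]]'
python3 - <<'E'
from h import *; import pickle
print(sensors.sense()['ee_pos'],sensors.sense()['tcp_rot'])
i=eyes.camera_info('wrist'); im=eyes.snapshot('wrist'); cv2.imwrite('pics/w9.png',im); pickle.dump(i,open('pics/w9.pkl','wb'))
cv2.imwrite('pics/s9.png',eyes.snapshot('side'));cv2.imwrite('pics/t9.png',eyes.snapshot('top'))
a=cv2.resize(im,(480,300)); b=cv2.imread('pics/s9.png')[120:300,200:392]; b=cv2.resize(b,(320,300),interpolation=cv2.INTER_CUBIC)
cv2.imwrite('pics/m9.png',np.hstack([a,b]))
E
```

```text
clock: 16.25
ee_pos: [0.6378, 0.192, 0.3111]
tcp_rot: [-3.142, 0.0, 1.44]
force: [-0.3, -0.1, 0.4]
opening: 0.034
clock: 17.5
ee_pos: [0.4995, -0.12, 0.4102]
tcp_rot: [3.141, -0.002, -3.137]
force: [-0.2, -0.6, 0.5]
opening: 0.085
clock: 17.75
ee_pos: [0.4997, -0.1199, 0.4108]
tcp_rot: [3.141, -0.001, 3.137]
force: [1.1, -0.8, -0.4]
opening: 0.0856
[ 0.49971047 -0.1198526   0.41081016] [ 3.14103978e+00 -9.33207805e-04  3.13734215e+00]
```

View pics/m9.png

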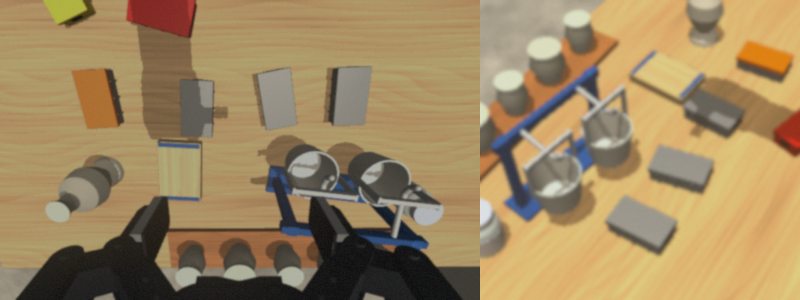

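Both pails hang, one per hook. I'll refine case and base poses by segmentation in the unobstructed first top image and in the wrist image.

```bash
python3 - <<'E'
from h import *; import pickle
t=cv2.imread('pics/top0.png'); w=cv2.imread('pics/w9.png'); ti=eyes.camera_info('top'); wi=pickle.load(open('pics/w9.pkl','rb'))
def seg(im,info,win,lo,hi,z,n=''):
    x0,y0,x1,y1=win; h=cv2.cvtColor(cv2.GaussianBlur(im,(3,3),0),cv2.COLOR_BGR2HSV)[y0:y1,x0:x1]
    m=cv2.morphologyEx(cv2.inRange(h,lo,hi),cv2.MORPH_OPEN,np.ones((3,3)))
    c=max(cv2.findContours(m,0,2)[0],key=cv2.contourArea)
    P=np.array([px2w(info,x0+p[0,0],y0+p[0,1],z)[:2] for p in c],np.float32)*1000
    (cx,cy),(a,b),g=cv2.minAreaRect(P)
    if a<b: a,b,g=b,a,g+90
    print(n,round(cx,1),round(cy,1),'L',round(a,1),round(b,1),'yaw',round((g+90)%180-90,1))
G=((0,0,75),(180,60,255)); Or=((5,150,120),(20,255,255)); Bl=((100,100,40),(125,255,255))
seg(t,ti,(250,180,290,230),*G,.04,'A t'); seg(t,ti,(295,178,333,228),*G,.04,'B t'); seg(t,ti,(342,172,380,222),*G,.04,'C t'); seg(t,ti,(400,178,440,230),*Or,.04,'O t')
seg(t,ti,(350,130,400,147),*Bl,.025,'s+ t'); seg(t,ti,(350,165,400,180),*Bl,.025,'s- t')
seg(w,wi,(430,80,500,175),*G,.04,'A w'); seg(w,wi,(330,80,405,180),*G,.04,'B w');seg(w,wi,(90,80,165,180),*Or,.04,'O w')
seg(w,wi,(200,260,280,280),*Bl,.025,'s+ w'); seg(w,wi,(200,180,280,205),*Bl,.025,'s- w')
E
```

```text
A t 478.2 112.5 L 118.3 67.0 yaw 0.6
B t 483.8 -40.8 L 119.6 67.1 yaw 10.5
C t 501.5 -210.7 L 119.2 67.2 yaw -1.9
O t 483.2 -419.9 L 117.9 65.5 yaw 3.5Traceback (most recent call last):
  File "<stdin>", line 13, in <module>
  File "<stdin>", line 6, in seg
ValueError: max() iterable argument is empty
```

```bash
python3 - <<'E'
from h import *; import pickle
t=cv2.imread('pics/top0.png'); w=cv2.imread('pics/w9.png'); ti=eyes.camera_info('top'); wi=pickle.load(open('pics/w9.pkl','rb'))
def seg(im,info,win,lo,hi,z,n=''):
    x0,y0,x1,y1=win; h=cv2.cvtColor(im,cv2.COLOR_BGR2HSV)[y0:y1,x0:x1]
    m=cv2.inRange(h,lo,hi)
    cs=cv2.findContours(m,0,2)[0]
    if not cs: print(n,'none'); return
    c=max(cs,key=cv2.contourArea)
    P=np.array([px2w(info,x0+p[0,0],y0+p[0,1],z)[:2] for p in c],np.float32)*1000
    (cx,cy),(a,b),g=cv2.minAreaRect(P)
    if a<b: a,b,g=b,a,g+90
    print(n,round(cx,1),round(cy,1),'L',round(a,1),round(b,1),'yaw',round((g+90)%180-90,1))
G=((0,0,75),(180,60,255)); Or=((5,150,120),(20,255,255)); Bl=((98,50,30),(130,255,255))
seg(t,ti,(350,130,400,147),*Bl,.025,'s+ t'); seg(t,ti,(350,165,400,180),*Bl,.025,'s- t')
seg(w,wi,(430,80,500,175),*G,.04,'A w'); seg(w,wi,(330,80,405,180),*G,.04,'B w');seg(w,wi,(90,80,165,180),*Or,.04,'O w')
seg(w,wi,(200,255,280,280),*Bl,.025,'s+ w'); seg(w,wi,(200,180,280,205),*Bl,.025,'s- w')
E
```

```text
s+ t 722.0 -266.6 L 84.1 7.7 yaw 89.7
s- t 586.7 -258.2 L 89.9 9.4 yaw 86.6
A w 479.3 112.0 L 118.9 68.1 yaw 1.6
B w 484.9 -40.8 L 119.2 68.3 yaw 10.7
O w 482.9 -417.0 L 118.7 67.5 yaw 3.8
s+ w 724.4 -259.4 L 76.8 7.1 yaw 86.7
s- w 588.0 -258.1 L 89.9 7.5 yaw 86.6
```

```bash
python3 -m handwheel '[[[0,0,0.008],[-0.3,-0.35,0.325],1],[[0,0,0.008],[-0.3,-0.35,0.325],1],[[0,0,0.008],[-0.3,-0.35,0.325],1],[[0,0,0.008],[-0.3,-0.35,0.325],1],[[0,0,0.008],[-0.3,-0.35,0.325],1],[[0,0,0.008],[-0.3,-0.35,0.325],1],[[0,0,0.008],[-0.3,-0.35,0.325],1]]'
python3 - <<'E'
from h import *; import pickle
i=eyes.camera_info('wrist'); im=eyes.snapshot('wrist'); cv2.imwrite('pics/w10.png',im); pickle.dump(i,open('pics/w10.pkl','wb'))
cv2.imwrite('pics/w10.png',im)
E
```

```text
clock: 18.77
ee_pos: [0.6198, -0.2591, 0.2825]
tcp_rot: [-3.141, 0.001, 3.091]
force: [-0.1, -0.7, -0.3]
opening: 0.0856
```

View pics/w10.png

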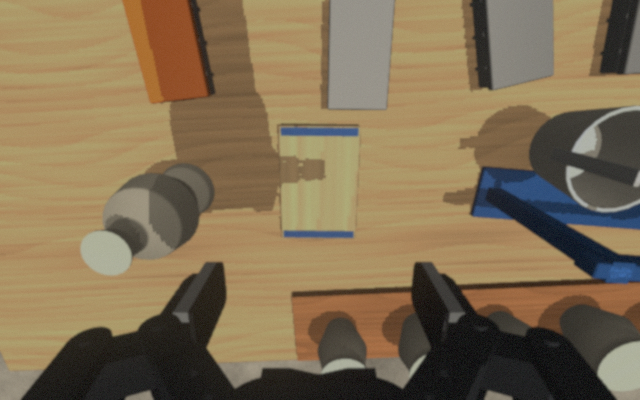

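Base top corners are at about (281,127), (358,127), (353,238) and (283,237). C's visible end is at (327,108)-(387,109).

```bash
python3 - <<'E'
from h import *; import pickle
i=pickle.load(open('pics/w10.pkl','rb'))
P=np.array([px2w(i,u,v,.025)[:2] for u,v in [(280.5,127),(358.5,127),(353.5,238),(283,237)]])*1000
print(P.round(1),P.mean(0).round(1)); 
for a,b in ((0,3),(1,2),(0,1),(3,2)): d=P[b]-P[a]; print(np.linalg.norm(d).round(1),np.degrees(np.arctan2(d[1],d[0])).round(1))
print([px2w(i,u,v,.04).round(4) for u,v in [(327,107),(387,109)]])
print('C',rel([.501,-.2107,.12],np.radians(177.6)))
E
```

```text
[[ 580.5 -303.7]
 [ 585.2 -209.9]
 [ 732.4 -218.1]
 [ 726.2 -313.1]] [ 656.1 -261.2]
146.0 -3.7
147.5 -3.2
93.9 87.2
95.1 86.3
[array([ 0.5592, -0.2472,  0.04  ]), array([ 0.5648, -0.179 ,  0.04  ])]
C (array([-0.0001,  0.0002, -0.0014]), array([0.3032, 0.1066, 0.4058]))
```

```bash
python3 -m handwheel '[[[0,0,-0.002],[0.15,0.05,0.2],1],[[0,0,-0.002],[0.3,0.106,0.4],1],[[0,0,-0.002],[0.3,0.106,0.4],1],[[0,0,-0.002],[0.3,0.106,0.5],1],[[0,0,-0.002],[0.3,0.106,0.6],1],[[0,0,-0.002],[0.3,0.106,0.691],1],[[0,0,-0.002],[0.3,0.106,0.691],1],[[0,0,-0.002],[0.3,0.106,0.691],1]]'
python3 -m handwheel '[[[0,0,0],[0,0,0],0],[[0,0,0],[0,0,0],0],[[0,0,0],[0,0,0],0],[[0,0,0],[0,0,0],0]]' 60
python3 -m handwheel '[[[0,0,0],[0,0,-0.05],0],[[0,0,0],[0,0,-0.15],0],[[0,0,0],[0,0,-0.25],0],[[0,0,0],[0,0,-0.25],0]]'
python3 - <<'E'
from h import *
s=sensors.sense(); print(s['ee_pos'],s['tcp_rot'])
print(rel([.655,-.262,.1],np.radians(176.7)))
E
```

```text
clock: 19.82
ee_pos: [0.5029, -0.2114, 0.0066]
tcp_rot: [-3.141, 0.002, 3.103]
force: [0.3, 0.4, 0.0]
opening: 0.0853
clock: 20.32
ee_pos: [0.503, -0.2115, 0.0068]
tcp_rot: [-3.14, 0.002, 3.103]
force: [-3.0, 2.8, 17.6]
opening: 0.0669
clock: 20.82
ee_pos: [0.5035, -0.2119, 0.1087]
tcp_rot: [-3.139, 0.004, 3.103]
force: [0.1, -0.6, -3.4]
opening: 0.0667
[ 0.50347763 -0.21189633  0.10872265] [-3.13900781  0.00431824  3.10319406]
(array([-0.0004,  0.0007,  0.0031]), array([-0.3832, -0.1106,  0.0237]))
```

```bash
python3 -m handwheel '[[[0,0,0.003],[-0.15,-0.05,0],0],[[0,0,0.003],[-0.28,-0.08,0],0],[[0,0,0.003],[-0.384,-0.111,0],0],[[0,0,0.003],[-0.384,-0.111,0],0],[[0,0,0.003],[-0.384,-0.111,0.08],0],[[0,0,0.003],[-0.384,-0.111,0.15],0],[[0,0,0.003],[-0.384,-0.111,0.183],0],[[0,0,0.003],[-0.384,-0.111,0.183],0]]'
python3 - <<'E'
from h import *
print(rel([.6555,-.262,.0315],np.radians(176.7)))
E
```

```text
clock: 21.82
ee_pos: [0.6536, -0.2614, 0.0321]
tcp_rot: [3.141, -0.0, 3.085]
force: [-0.2, 0.9, -2.4]
opening: 0.0671
(array([ 0.    , -0.    ,  0.0001]), array([-0.0048, -0.0012,  0.0016]))
```

```bash
python3 -m handwheel '[[[0,0,0],[-0.004,-0.001,0],0],[[0,0,0],[-0.004,-0.001,0.004],0],[[0,0,0],[-0.004,-0.001,0.004],0],[[0,0,0],[-0.004,-0.001,0.004],1],[[0,0,0],[-0.004,-0.001,0.004],1],[[0,0,0],[-0.004,-0.001,0.004],1],[[0,0,0],[-0.004,-0.001,-0.12],1],[[0,0,0],[-0.004,-0.001,-0.3],1],[[0,0,0],[-0.004,-0.001,-0.3],1],[[0,0,0],[-0.004,-0.001,-0.3],1]]'
python3 - <<'E'
from h import *
print(rel([.4845,-.0408,.009],np.radians(190.6)))
E
```

```text
clock: 23.08
ee_pos: [0.6556, -0.2622, 0.1521]
tcp_rot: [-3.141, 0.001, 3.084]
force: [-0.1, 0.6, -0.3]
opening: 0.0857
(array([-0.0001,  0.0001, -0.0386]), array([0.4591, 0.5283, 0.3572]))
```

```bash
python3 -m handwheel '[[[0,0,-0.0386],[0.15,0.18,0],1],[[0,0,-0.0386],[0.3,0.36,0],1],[[0,0,-0.0386],[0.459,0.528,0],1],[[0,0,-0.0386],[0.459,0.528,0],1],[[0,0,-0.0386],[0.459,0.528,0.05],1],[[0,0,-0.0386],[0.459,0.528,0.15],1],[[0,0,-0.0386],[0.459,0.528,0.27],1],[[0,0,-0.0386],[0.459,0.528,0.357],1],[[0,0,-0.0386],[0.459,0.528,0.357],1],[[0,0,-0.0386],[0.459,0.528,0.357],1]]'
python3 -m handwheel '[[[0,0,0],[0,0,0],0],[[0,0,0],[0,0,0],0],[[0,0,0],[0,0,0],0],[[0,0,0],[0,0,0],0],[[0,0,0],[0,0,0],0],[[0,0,0],[0,0,-0.05],0],[[0,0,0],[0,0,-0.15],0],[[0,0,0],[0,0,-0.29],0],[[0,0,0],[0,0,-0.29],0],[[0,0,0],[0,0,-0.29],0]]'
python3 - <<'E'
from h import *
s=sensors.sense(); print(s['ee_pos'],s['tcp_rot'])
print(rel([.6555,-.262,.074],np.radians(176.7)))
E
```

```text
clock: 24.32
ee_pos: [0.4844, -0.0404, 0.0096]
tcp_rot: [3.141, 0.0, -2.956]
force: [-0.1, -0.2, 0.2]
opening: 0.0854
clock: 25.58
ee_pos: [0.4839, -0.0413, 0.1249]
tcp_rot: [-3.141, -0.0, -2.957]
force: [0.1, -0.4, -3.8]
opening: 0.0671
[ 0.48385868 -0.04131409  0.1248913 ] [-3.14074734e+00 -2.23585112e-04 -2.95699586e+00]
(array([-0.0001, -0.    ,  0.0385]), array([-0.3206, -0.621 ,  0.1277]))
```

```bash
python3 -m handwheel '[[[0,0,0.0385],[-0.1,-0.2,0],0],[[0,0,0.0385],[-0.2,-0.34,0],0],[[0,0,0.0385],[-0.27,-0.48,0],0],[[0,0,0.0385],[-0.3206,-0.621,0],0],[[0,0,0.0385],[-0.3206,-0.621,0],0],[[0,0,0.0385],[-0.3206,-0.621,0.05],0],[[0,0,0.0385],[-0.3206,-0.621,0.1],0],[[0,0,0.0385],[-0.3206,-0.621,0.119],0],[[0,0,0.0385],[-0.3206,-0.621,0.119],0],[[0,0,0.0385],[-0.3206,-0.621,0.119],0]]'
python3 - <<'E'
from h import *
print(rel([.6555,-.262,.0746],np.radians(176.7)))
E
```

```text
clock: 26.82
ee_pos: [0.6561, -0.2608, 0.0774]
tcp_rot: [-3.142, 0.0, 3.086]
force: [-0.2, -0.5, -3.8]
opening: 0.0668
(array([-0.    ,  0.    ,  0.0003]), array([ 0.0012, -0.0031,  0.007 ]))
```

```bash
python3 -m handwheel '[[[0,0,0],[0.001,-0.003,0.003],0],[[0,0,0],[0.001,-0.003,0.008],0],[[0,0,0],[0.001,-0.003,0.008],0],[[0,0,0],[0.001,-0.003,0.008],1],[[0,0,0],[0.001,-0.003,0.008],1],[[0,0,0],[0.001,-0.003,0.008],1],[[0,0,0],[0.001,-0.003,-0.12],1],[[0,0,0],[0.001,-0.003,-0.25],1],[[0,0,0],[0.001,-0.003,-0.25],1],[[0,0,0],[0.001,-0.003,-0.25],1]]'
python3 - <<'E'
from h import *; import pickle
i=eyes.camera_info('wrist'); im=eyes.snapshot('wrist'); cv2.imwrite('pics/w11.png',im); pickle.dump(i,open('pics/w11.pkl','wb'))
cv2.imwrite('pics/t11.png',eyes.snapshot('top'))
# has A moved?
t0=cv2.imread('pics/top0.png'); t=cv2.imread('pics/t11.png'); print(cv2.absdiff(t,t0)[180:230,250:290].mean())
print(rel([.4788,.1122,.009],np.radians(181.1)))
E
```

```text
clock: 28.08
ee_pos: [0.6554, -0.2625, 0.177]
tcp_rot: [-3.141, -0.0, 3.085]
force: [0.1, 0.8, -1.3]
opening: 0.0854
6.518833333333333
(array([ 0.0001, -0.0003, -0.012 ]), array([0.4923, 0.9099, 0.419 ]))
```

```bash
python3 -m handwheel '[[[0,0,-0.006],[0.15,0.05,0],1],[[0,0,-0.012],[0.3,0.12,0],1],[[0,0,-0.012],[0.45,0.2,0],1],[[0,0,-0.012],[0.492,0.35,0],1],[[0,0,-0.012],[0.492,0.5,0],1],[[0,0,-0.012],[0.492,0.65,0],1],[[0,0,-0.012],[0.492,0.8,0],1],[[0,0,-0.012],[0.492,0.91,0.05],1],[[0,0,-0.012],[0.492,0.91,0.1],1],[[0,0,-0.012],[0.492,0.91,0.15],1]]'
python3 - <<'E'
from h import *; import pickle
print(rel([.4788,.1122,.009],np.radians(181.1)))
E
```

```text
clock: 29.42
ee_pos: [0.4793, 0.1117, 0.1159]
tcp_rot: [-3.142, -0.001, -3.123]
force: [0.3, -0.9, -0.4]
opening: 0.0853
(array([-0.    , -0.0002, -0.    ]), array([0.0009, 0.0012, 0.2671]))
```

```bash
python3 -m handwheel '[[[0,0,0],[0.001,0.001,0.12],1],[[0,0,0],[0.001,0.001,0.22],1],[[0,0,0],[0.001,0.001,0.267],1],[[0,0,0],[0.001,0.001,0.267],1],[[0,0,0],[0.001,0.001,0.267],0],[[0,0,0],[0.001,0.001,0.267],0],[[0,0,0],[0.001,0.001,0.267],0],[[0,0,0],[0.001,0.001,0.267],0],[[0,0,0],[0.001,0.001,0.267],0]]'
python3 -m handwheel '[[[0,0,0],[0,0,-0.05],0],[[0,0,0],[0,0,-0.15],0],[[0,0,0],[0,0,-0.28],0],[[0,0,0],[0,0,-0.39],0],[[0,0,0],[0,-0.15,-0.39],0],[[0,0,0],[0,-0.3,-0.39],0],[[0,0,0],[0,-0.45,-0.39],0],[[0,0,0],[0,-0.6,-0.39],0],[[0,0,0],[0,-0.6,-0.39],0]]'
python3 - <<'E'
from h import *
s=sensors.sense(); print(s['ee_pos'],s['tcp_rot'])
print(rel([.6555,-.262,.1145],np.radians(176.7)))
E
```

```text
clock: 30.55
ee_pos: [0.4801, 0.1126, 0.0121]
tcp_rot: [3.142, 0.002, -3.123]
force: [-2.5, -0.2, 6.9]
opening: 0.067
clock: 31.68
ee_pos: [0.4833, -0.1323, 0.1672]
tcp_rot: [-3.14, 0.0, -3.13]
force: [-0.6, 1.4, -2.3]
opening: 0.0666
[ 0.48332832 -0.1322934   0.16717849] [-3.14020200e+00  2.53479957e-04 -3.12993873e+00]
(array([-0.0002,  0.    ,  0.011 ]), array([-0.4266, -0.3291,  0.1323]))
```

```bash
python3 -m handwheel '[[[0,0,0.011],[-0.13,-0.1,0],0],[[0,0,0.011],[-0.25,-0.2,0],0],[[0,0,0.011],[-0.36,-0.28,0],0],[[0,0,0.011],[-0.428,-0.329,0],0],[[0,0,0.011],[-0.428,-0.329,0],0],[[0,0,0.011],[-0.428,-0.329,0.05],0],[[0,0,0.011],[-0.428,-0.329,0.1],0],[[0,0,0.011],[-0.428,-0.329,0.12],0],[[0,0,0.011],[-0.428,-0.329,0.12],0],[[0,0,0.011],[-0.428,-0.329,0.12],0]]'
python3 - <<'E'
from h import *
print(rel([.6565,-.262,.116],np.radians(176.7)))
E
```

```text
clock: 32.92
ee_pos: [0.6573, -0.2557, 0.1185]
tcp_rot: [3.142, -0.0, 3.092]
force: [0.3, -0.4, -3.5]
opening: 0.0666
(array([ 0.    , -0.    ,  0.0012]), array([ 0.0013, -0.0159,  0.0061]))
```

```bash
python3 -m handwheel '[[[0,0,0.001],[0.001,-0.016,0],0],[[0,0,0.001],[0.001,-0.016,0],0],[[0,0,0.001],[0.001,-0.016,0],0]]'
python3 -m handwheel '[[[0,0,0],[0,0,0.004],0],[[0,0,0],[0,0,0.008],0],[[0,0,0],[0,0,0.008],0]]'
python3 - <<'E'
from h import *
print(rel([.6565,-.262,.116],np.radians(176.7)))
E
```

```text
clock: 33.3
ee_pos: [0.6567, -0.2622, 0.1186]
tcp_rot: [3.141, -0.0, 3.085]
force: [-0.4, 0.2, -2.4]
opening: 0.0666
clock: 33.67
ee_pos: [0.6569, -0.262, 0.1172]
tcp_rot: [-3.141, 0.0, 3.085]
force: [-11.0, 1.4, 22.0]
opening: 0.0667
(array([-0.0001,  0.0001,  0.0002]), array([ 0.0011, -0.0001,  0.003 ]))
```

```bash
python3 -m handwheel '[[[0,0,0],[0,0,-0.004],0],[[0,0,0],[0,0,-0.004],1],[[0,0,0],[0,0,-0.004],1],[[0,0,0],[0,0,-0.004],1],[[0,0,0],[0,0,-0.12],1],[[0,0,0],[0,0,-0.28],1],[[0,0,0],[0,0,-0.28],1],[[0,0,0],[0,0,-0.28],1],[[0,0,0],[0,0,-0.28],1]]'
python3 - <<'E'
from h import *; import pickle
i=eyes.camera_info('wrist'); im=eyes.snapshot('wrist'); cv2.imwrite('pics/w12.png',im)
t=eyes.snapshot('top'); cv2.imwrite('pics/t12.png',t)
s=eyes.snapshot('side'); cv2.imwrite('pics/s12.png',s)
# expected corners of the stack top overlay
c,sn=np.cos(np.radians(-3.3)),np.sin(np.radians(-3.3))
q=[w2px(i,[.6555+c*a-sn*b,-.262+sn*a+c*b,.145]) for a,b in ((.06,.034),(.06,-.034),(-.06,-.034),(-.06,.034))]
cv2.polylines(im,[np.int32(np.round(q))],True,(0,0,255),1)
a=im[100:400,120:520]; b=cv2.resize(s[130:280,240:440],(400,300),interpolation=cv2.INTER_CUBIC)
cv2.imwrite('pics/m12.png',np.hstack([a,b]))
print(rel([.483,-.4185,.20],np.radians(183.6)))
E
```

```text
clock: 34.8
ee_pos: [0.6562, -0.2621, 0.226]
tcp_rot: [3.141, -0.002, 3.085]
force: [-0.0, 0.1, -0.5]
opening: 0.0854
(array([ 0.0001, -0.0002, -0.019 ]), array([ 0.4109, -0.415 ,  0.0663]))
```

View pics/m12.png

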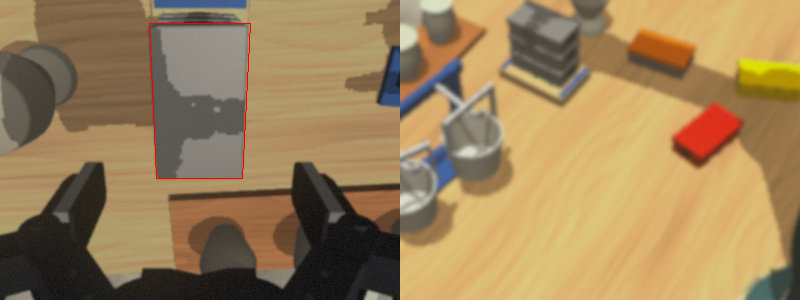

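The third case matches the outline, and the column is straight. Now the orange one.

```bash
python3 -m handwheel '[[[0,0,-0.019],[0.15,0,0],1],[[0,0,-0.019],[0.3,-0.1,0],1],[[0,0,-0.019],[0.411,-0.25,0],1],[[0,0,-0.019],[0.411,-0.36,0.05],1],[[0,0,-0.019],[0.411,-0.415,0.15],1],[[0,0,-0.019],[0.411,-0.415,0.25],1],[[0,0,-0.019],[0.411,-0.415,0.35],1],[[0,0,-0.019],[0.411,-0.415,0.38],1],[[0,0,-0.019],[0.411,-0.415,0.38],1]]'
python3 - <<'E'
from h import *
print(rel([.483,-.4185,.009],np.radians(183.6)))
E
```

```text
clock: 36.08
ee_pos: [0.4834, -0.4184, 0.0755]
tcp_rot: [3.141, -0.0, -3.078]
force: [0.1, -0.8, 0.6]
opening: 0.0853
(array([ 0.0001, -0.    ,  0.    ]), array([ 0.001 , -0.0004,  0.1663]))
```

```bash
python3 -m handwheel '[[[0,0,0],[0.001,0,0.1],1],[[0,0,0],[0.001,0,0.166],1],[[0,0,0],[0.001,0,0.166],1],[[0,0,0],[0.001,0,0.166],1],[[0,0,0],[0.001,0,0.166],0],[[0,0,0],[0.001,0,0.166],0],[[0,0,0],[0.001,0,0.166],0],[[0,0,0],[0.001,0,0.166],0],[[0,0,0],[0.001,0,0.166],0]]'
python3 -m handwheel '[[[0,0,0],[0,0,-0.05],0],[[0,0,0],[0,0,-0.15],0],[[0,0,0],[0,0,-0.28],0],[[0,0,0],[0,0.1,-0.4],0],[[0,0,0],[0,0.22,-0.5],0],[[0,0,0],[0,0.34,-0.5],0],[[0,0,0],[0,0.34,-0.5],0],[[0,0,0],[0,0.34,-0.5],0],[[0,0,0],[0,0.34,-0.5],0]]'
python3 - <<'E'
from h import *
s=sensors.sense(); print(s['ee_pos'],s['tcp_rot'])
print(rel([.6557,-.262,.158],np.radians(176.7)))
E
```

```text
clock: 37.2
ee_pos: [0.4834, -0.4189, 0.0106]
tcp_rot: [-3.14, 0.001, -3.079]
force: [-3.3, 1.0, 10.6]
opening: 0.0674
clock: 38.33
ee_pos: [0.4741, -0.2837, 0.2091]
tcp_rot: [3.141, -0.0, -3.08]
force: [-0.1, -0.2, -3.5]
opening: 0.0666
[ 0.47414642 -0.28372533  0.2091032 ] [ 3.14146531e+00 -7.91409050e-05 -3.07996966e+00]
(array([ 0.   , -0.   ,  0.019]), array([-0.4564,  0.0262,  0.1277]))
```

```bash
python3 -m handwheel '[[[0,0,0.019],[-0.1,0.01,0],0],[[0,0,0.019],[-0.2,0.02,0],0],[[0,0,0.019],[-0.3,0.026,0],0],[[0,0,0.019],[-0.4,0.026,0],0],[[0,0,0.019],[-0.456,0.026,0],0],[[0,0,0.019],[-0.456,0.026,0],0],[[0,0,0.019],[-0.456,0.026,0.05],0],[[0,0,0.019],[-0.456,0.026,0.115],0],[[0,0,0.019],[-0.456,0.026,0.115],0],[[0,0,0.019],[-0.456,0.026,0.115],0]]'
python3 - <<'E'
from h import *
print(rel([.6557,-.262,.157],np.radians(176.7)))
E
```

```text
clock: 39.58
ee_pos: [0.6555, -0.2614, 0.1635]
tcp_rot: [3.142, 0.0, 3.085]
force: [0.5, 0.3, -2.1]
opening: 0.0671
(array([0.    , 0.    , 0.0001]), array([-0.0006, -0.0015,  0.0161]))
```

```bash
python3 -m handwheel '[[[0,0,0],[0,-0.001,0.008],0],[[0,0,0],[0,-0.001,0.014],0],[[0,0,0],[0,-0.001,0.014],0],[[0,0,0],[0,-0.001,0.014],0]]'
```

```text
clock: 40.08
ee_pos: [0.6557, -0.2614, 0.1575]
tcp_rot: [3.142, 0.0, 3.085]
force: [-0.2, -0.2, -2.1]
opening: 0.0672
```

```bash
python3 -m handwheel '[[[0,0,0],[0,0,0.003],0],[[0,0,0],[0,0,0.003],0],[[0,0,0],[0,0,0.003],0]]'
```

```text
clock: 40.45
ee_pos: [0.6557, -0.2614, 0.1562]
tcp_rot: [3.142, -0.0, 3.085]
force: [-1.2, 0.5, -2.1]
opening: 0.0667
```

```bash
python3 -m handwheel '[[[0,0,0],[0,0,0.002],0],[[0,0,0],[0,0,0.002],0],[[0,0,0],[0,0,0.002],1],[[0,0,0],[0,0,0.002],1],[[0,0,0],[0,0,0.002],1],[[0,0,0],[0,0,-0.1],1],[[0,0,0],[0,0,-0.25],1],[[0,0,0],[0,0,-0.33],1],[[0,0,0],[0,0,-0.33],1]]'
python3 -m handwheel '[[[0,0,0],[0.15,0,-0.05],1],[[0,0,0],[0.3,0,-0.1],1],[[0,0,0],[0.3,0,-0.1],1],[[0,0,0],[0.3,0,-0.1],1],[[0,0,0],[0.3,0,-0.1],1],[[0,0,0],[0.3,0,-0.1],1]]'
python3 - <<'E'
from h import *
i=eyes.camera_info('wrist'); im=eyes.snapshot('wrist'); s=eyes.snapshot('side')
c,sn=np.cos(np.radians(-3.3)),np.sin(np.radians(-3.3))
q=[w2px(i,[.6555+c*a-sn*b,-.262+sn*a+c*b,.185]) for a,b in ((.06,.034),(.06,-.034),(-.06,-.034),(-.06,.034))]
cv2.polylines(im,[np.int32(np.round(q))],True,(0,0,255),1); print(np.round(q[0]))
b=cv2.resize(s[110:310,190:370],(360,400),interpolation=cv2.INTER_CUBIC)
cv2.imwrite('pics/m13.png',np.hstack([im[:,100:540],b])); cv2.imwrite('pics/t13.png',eyes.snapshot('top'))
E
```

```text
clock: 41.58
ee_pos: [0.6565, -0.2613, 0.291]
tcp_rot: [-3.14, 0.004, 3.085]
force: [1.2, 0.3, -0.5]
opening: 0.0855
clock: 42.32
ee_pos: [0.5365, -0.2541, 0.3275]
tcp_rot: [3.14, -0.0, 3.086]
force: [0.2, -0.5, 0.2]
opening: 0.0854
[349. 343.]
```

View pics/m13.png

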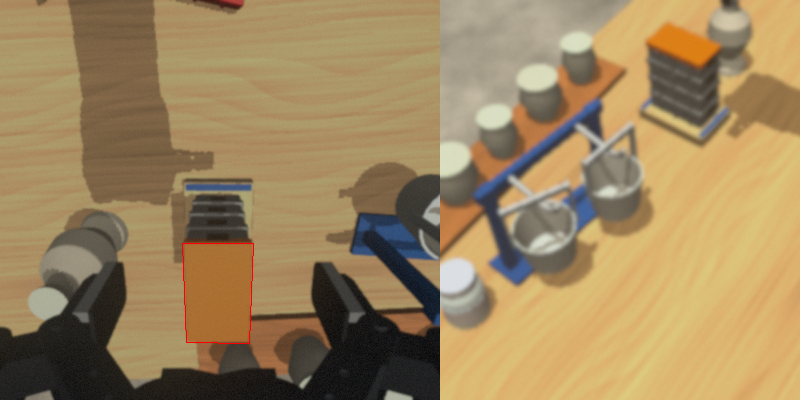

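Four cases in a straight column with orange on top (face at 183–253, 243–343, on the predicted outline). Both pails hang, and the vase and jar are untouched.

```bash
python3 -c "
from bench import workorder; print(workorder.close_job())"
```

```text
the job is handed in; nothing more can be done
None
```

The bench is cleared and the job is handed in at about 42 s of the 208 s allowed; no verdict came back.

- **Pails:** each white pail hangs by its handle on its own hook. The task did not say which pail goes with which hook. I hung the pail farther from the robot first, on the hook nearer the base, and the other on the hook nearer the jar.
- **Cases:** all three grey cases were there. They are stacked square on the plywood base with the orange-lidded case on top. I left the red and yellow cases where they were.

**Last checks:**
- The last wrist picture shows the orange lid on its predicted outline, by eye to within a pixel or two.
- The last side picture shows a straight column, both pails hanging, and the vase and jar where they were. The robot was clear of everything.

**Disagreements:**
- **Pail 2:** a close look showed its bar about 5 mm from my first estimate; I corrected that before gripping.
- **Third grey case:** it hung about 6 mm to one side above the stack before I corrected it. It then touched down at 22 N on the wrist, against the 120 N limit.
- **Base centre:** the different views agreed to within about 4 mm.

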